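Put the chuck key away in its hinged case

TASK

Put the drill's chuck key away: open the grey hinged case by its front handle, lay the key flat in the empty compartment, and close the lid fully. Leave the pliers and the tape measure where they lie.

Things in the scene. Friction and masses are not known exactly. Their poses are not given: they have to be found in the camera images.
- case: Grey hinged case, 115 mm along x, 200 mm along y, 52 mm high when shut, walls 3 mm; fixed to the bench. Origin at the centre of its underside. x runs from the front (handle side) to the hinge, y to its left, z up. Inside: an empty compartment on the -y side, drill bits on the +y side.
- case_pocket (a point): Middle of the floor of the case's empty compartment, on the floor's surface, 4 mm above the bench; axes as case. The compartment is 109 mm along x and 125 mm along y, open at the top when the lid is up; its outer walls reach 34 mm above the bench, the divider on its +y side 29 mm. Beyond the divider a black cradle with drill bits fills the rest.
- case_hinge (a point): Middle of the hinge line at the rear rim of the case, 35 mm above the bench; the hinge line runs along this point's y, and its axes are those of the case. It is 57.5 mm along x and 34 mm along y from case_pocket.
- lid_handle (a point): Middle of the lid's black handle: a 12 mm round bar parallel to the hinge, 84 mm long between its two arms, 40 mm out from the lid's front edge. Lid shut, it is 43 mm above the bench, free below, 155 mm in front (-x) of the hinge line and 8 mm above it. It swings with the lid; it can be pinched from above at any lid angle and turns between the fingers.
- case_lid (a joint): Angle of the lid in rad: 0 shut, 1.85 fully open against its stop (leaning back past upright). The lid is a 17 mm deep shell of 0.15 kg on an almost free hinge: let go below about 1.3 rad it falls shut, beyond about 1.6 rad it falls back and stays against the stop. There is no catch.
- key_grip (a point): Point on the shaft axis of the steel T-shaped chuck key, 6 mm above the bench; z up as it lies. Key 75 mm long, 15 mm high, 60 g. Shaft 10 mm thick along the point's y; crossbar 50 mm long, 8 mm thick along x, centred 27 mm to +y of this point; collar 15 mm thick 21 to 32 mm to -y, thin tip to 44 mm. It lies to the left or right of the case.
- pliers: Pliers with red handles, 157 mm long, 48 mm wide, 12 mm high, lying on the other side of the case from the key; origin at the centre of the underside. To be left alone.
- tape_measure: Yellow tape measure, 34x77x56 mm, standing at the right; origin at the centre of the underside. To be left alone.

How it is judged:
By the outcome, as a careful person would: the job done as asked, in the order asked, and still so for the second after the job is handed in, with the robot touching nothing.
It also fails if it takes over 72 s, if anything falls off the work surface, if the arm or the gripper's body presses on something with over 40 N, if the wrist force passes 120 N, or if a joint passes its speed limit or range.

ROBOT

A 7-joint arm with a two-finger parallel gripper is mounted at the origin on a cart in front of the work surface, level with it; the furniture and walls round the work are solid. World frame = base frame: x ahead of the robot, y to its left, z up, the work surface at z = 0. Lengths are in mm, angles in rad, forces in N, time in s.
With the tool pointing down it reaches from about 400 to 875 mm from the base axis. Payload 4.4 kg.
Tool frame: the origin (TCP) lies at the centre of the arm's flange, where the gripper is bolted on; the fingertips stand 173 mm ahead of it and the grasp point (between the pads) lies 155 mm ahead of it; z points along the fingers, y is the direction in which the jaws open and shut (so a half turn about z gives the same grasp; the last joint's range is limited). The gripper opens to 85 mm and grips with 20 to 120 N. Pads are 22 mm wide; open, the fingers measure 114 mm over their backs; the gripper's body (76 mm by 85 mm) begins 54 mm behind the grasp point. The pads swing forward as they close: fully open they stand 13 mm farther back than shut.
Start: joints at [1.279, 0.628, 0.038, 1.517, -0.027, 0.996, -0.02], TCP at [145.547, -633.507, 404.713] pointing down, gripper open.
Joint ranges: [-3.06, 3.06], [-0.37, 2.12], [-1.25, 1.32], [0.18, 2.47], [-1.1, 4.24], [0.23, 1.98], [-2.94, 2.94]. Speed limits (rad/s): [2.57, 2.57, 3.14, 3.14, 3.14, 3.14, 3.14].

INTERFACE

Orientations are given as [roll, pitch, yaw] about the fixed x, y, z axes, in that order (R = Rz(yaw) Ry(pitch) Rx(roll)).
In Python, from cell import * gives the robot as it stands. The module is installed in compiled form; this text tells all that it offers.
- The arm moves only by the shell command python3 -m jog 'ROWS'. ROWS is JSON, one flat list of numbers, 5 for each row, row after row: the shift along the tool's x, y, z in mm, then the turn about the tool's z in degrees, then the finger opening in mm, from 0 to 85.4. A call has 1 to 20 rows; each row is the pose to reach, as a shift and turn from the pose commanded when the call began, along the tool's axes at that moment; what a row does not reach only later rows make up. A row lasts 1/12 s, in which the tool goes at most 41.7 mm and 7.16 degrees, less where a joint would pass 70% of its speed; a pose out of reach is approached as far as the arm can. A call with a gripper value outside its range is refused whole. The fingers move at their own pace and stop on an object; the grip force is fixed at half the most. Time passes only in rows, so rows that repeat a pose let the fingers close. It gives the time, the measured TCP pose, the force and the opening at its end, in the units of the state.
- read_state(): the state, without advancing time (a new reading comes with each control period).
- get_image(name): name is "side" or "top"; returns (picture, depth): 480x640x3 uint8, blue, green, red; 480x640 float32, mm along the optical axis (not along the pixel's ray), 0 where there is no reading.
- camera_params(name): a dict with "K" (3x3 intrinsics, pixels), "dist_coeffs" ([k1, k2, p1, p2, k3] as OpenCV has them; the pictures are not rectified), "T" (4x4, takes a point from camera to world coordinates). Camera axes: x right, y up, looking along -z (the intrinsics and any distortion apply to the point x, -y, -z); pixel columns grow to the right and rows downward; lengths in mm; the calibration is good to about 2 mm. A picture is of the moment at which its call begins. camera_params takes no time and is no camera call.
- finish_job(): hands the job in, once; it reports no verdict.
The state is a dict: "clock": time; "qpos": joint angles; "qd": joint speeds; "tau": joint torques, N m; "eef_pos": TCP position; "tool_rot": TCP orientation; "force": force on the tool from outside, world axes, zero at the start; "torque": the same for the moment, N m; "width": finger opening in mm.
Only numpy, scipy, OpenCV 4.12 (cv2) and the standard library are available. Lean on these libraries where they do the work, as an engineer would, in place of code of your own. Each camera call takes 0.05 s, during which the arm holds its last target.

## Working session

There is one attempt and no reset: what is moved stays moved. The work goes in short steps, Python scripts to look and compute and a shell command to move; the robot and the scene stay as the last step left them, time stands still between calls to the robot, and variables do not carry over. Pictures are saved under pics/ and viewed, and the job is handed in when it is done.

```bash
mkdir -p pics; ls
cat > h.py <<'E'
from cell import *
import numpy as np, cv2
def snap(n,tag):
    im,d=get_image(n); cv2.imwrite(f'pics/{tag}.png',im); np.save(f'pics/{tag}.npy',d); return im,d
def ray(n,uv):
    p=camera_params(n);K=np.array(p['K'],float);D=np.array(p['dist_coeffs'],float);T=np.array(p['T'],float)
    q=cv2.undistortPoints(np.array(uv,float).reshape(-1,1,2),K,D).reshape(-1,2)
    d=np.c_[q[:,0],-q[:,1],-np.ones(len(q))]
    return T[:3,3],d@T[:3,:3].T
def onplane(n,uv,z):
    o,d=ray(n,uv); return o+d*((z-o[2])/d[:,2])[:,None]
def withdepth(n,uv,dep):
    o,d=ray(n,uv); return o+d*np.array(dep,float)[:,None]
E
python3 - <<'E'
from h import *
for n in('top','side'):
    im,d=snap(n,n+'0'); p=camera_params(n); print(n,np.round(p['T'],2).tolist(),np.round(p['K'],1).tolist())
s=read_state(); print({k:np.round(v,3).tolist() for k,v in s.items()})
E
```

```text
pics
top [[-0.01, 0.98, -0.19, 212.99], [-1.0, -0.01, -0.0, -105.4], [-0.0, 0.19, 0.98, 1638.04], [0.0, 0.0, 0.0, 1.0]] [[495.8, 0.0, 328.5], [0.0, 495.8, 240.4], [0.0, 0.0, 1.0]]
side [[0.99, 0.09, -0.1, 362.79], [-0.13, 0.59, -0.8, -1337.63], [-0.01, 0.8, 0.6, 1010.31], [0.0, 0.0, 0.0, 1.0]] [[501.8, 0.0, 318.6], [0.0, 501.8, 236.9], [0.0, 0.0, 1.0]]
{'clock': 0.1, 'qpos': [1.279, 0.629, 0.038, 1.518, -0.027, 0.996, -0.02], 'qd': [0.002, -0.002, -0.0, -0.003, -0.001, -0.001, -0.0], 'tau': [0.003, -56.454, 1.231, -19.397, 0.012, 0.005, -0.0], 'eef_pos': [145.476, -633.227, 403.893], 'tool_rot': [-3.14, 0.0, 0.226], 'force': [-0.767, 0.04, 0.054], 'torque': [-0.039, -0.054, -0.029], 'width': 86.019}
```

View pics/top0.png

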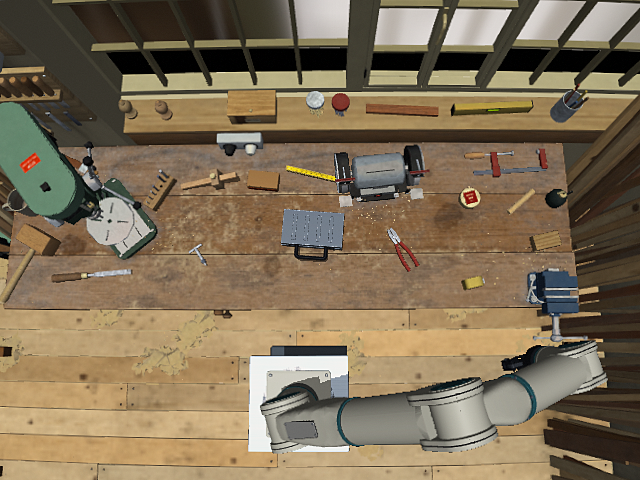

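View pics/side0.png

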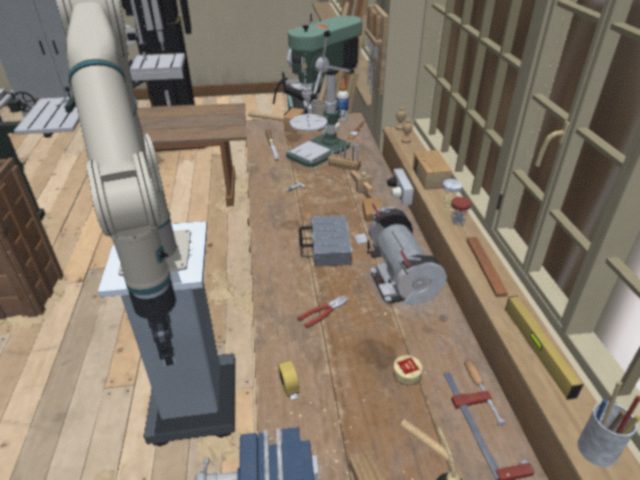

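The top view shows the case around (312,229) with its handle at about (311,254), and the key at about (198,254) on the left. The pliers are at (403,250) and the tape at (472,283). Next I'll enlarge and measure.

Run:
```python
import cv2,numpy as np
im=cv2.imread('pics/top0.png')
a=cv2.resize(im[235:275,175:225],None,fx=8,fy=8,interpolation=cv2.INTER_CUBIC)
b=cv2.resize(im[200:270,270:350],None,fx=5,fy=5,interpolation=cv2.INTER_CUBIC)
c=np.zeros((360,800,3),np.uint8); c[:320,:400]=a; c[:350,400:800]=b
cv2.imwrite('pics/z0.png',c)
from h import *
for nm,uv,z in [('key',[198,254],6),('handle',[311,258],43),('case c',[312,230],52),('pl',[403,250],6),('tape',[472,283],56),('grinder',[380,190],0)]:
    print(nm,onplane('top',[uv],z).round(1))
d=np.load('pics/top0.npy'); 
for uv in [(198,254),(311,258),(312,230),(312,215)]: print(withdepth('top',[uv],[d[uv[1],uv[0]]]).round(1))
```

```text
key [[485.7 338.1   6. ]]
handle [[463.9 -43.1  43. ]]
case c [[555.1 -46.7  52. ]]
pl [[ 494.4 -349.2    6. ]]
tape [[ 376.3 -560.9   56. ]]
grinder [[ 705.2 -278.4    0. ]]
[[484.4 336.   13.9]]
[[463.  -43.3  48.4]]
[[555.4 -46.6  50.6]]
[[606.7 -46.5  47.7]]
```

View pics/z0.png

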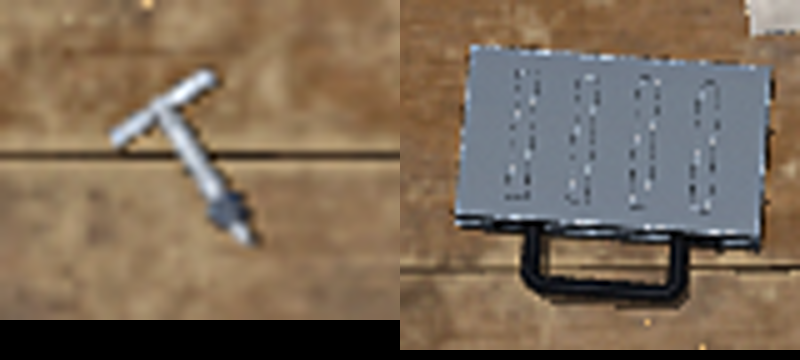

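The left crop shows the key's crossbar from (115,140) to (212,75) and its tip at (253,242). The right crop shows the lid corners (470,45), (770,65), (757,237), (458,217) and the handle bar from (530,287) to (685,297). I'll measure with masks.

Run:
```python
from h import *
import cv2
im=cv2.imread('pics/top0.png')
f=lambda u,v,s,x0,y0:[(u+.5)/s-.5+x0,(v+.5)/s-.5+y0]
L=[f(u-400,v,5,270,200) for u,v in [(470,45),(770,65),(757,237),(458,217)]]
P=onplane('top',L,52);print('lid',P.round(1).tolist(),'ctr',P.mean(0).round(1),[np.linalg.norm(P[i]-P[i-1]).round(1) for i in range(4)])
e=P[0]-P[1]; print('yaw from rear',np.degrees(np.arctan2(-e[0],e[1])))
e=P[3]-P[2]; print('yaw from front',np.degrees(np.arctan2(-e[0],e[1])))
# case mask
roi=im[200:270,270:350]; hsv=cv2.cvtColor(roi,cv2.COLOR_BGR2HSV)
m=((hsv[...,0]>95)&(hsv[...,0]<130)&(hsv[...,1]>25)&(hsv[...,2]>70)).astype(np.uint8)
c=max(cv2.findContours(m,0,2)[0],key=cv2.contourArea); r=cv2.minAreaRect(c); print('rect',r)
B=cv2.boxPoints(r)+[270,200]; Q=onplane('top',B,52);print(Q.round(1).tolist(),Q.mean(0).round(1))
# handle mask
m=(hsv[...,2]<50).astype(np.uint8); m[:52]=0
v,u=np.nonzero(m); 
H=onplane('top',np.c_[u+270,v+200],45); print('handle x range',H[:,0].min(),H[:,0].max(),'y',H[:,1].min(),H[:,1].max())
print('handle bar ends',onplane('top',[f(130,287,5,270,200),f(285,297,5,270,200)],46).round(1).tolist())
# key
roi=im[235:275,175:225]; hsv=cv2.cvtColor(roi,cv2.COLOR_BGR2HSV); 
m=((hsv[...,1]<70)).astype(np.uint8); n,l,st,ce=cv2.connectedComponentsWithStats(m); print(st[1:,4],ce[1:])
K=onplane('top',[f(115,140,8,175,235),f(212,75,8,175,235),f(253,242,8,175,235),f(163,105,8,175,235)],7);print('key a,b,tip,junction',K.round(1).tolist(),np.linalg.norm(K[0]-K[1]),np.linalg.norm(K[2]-(K[0]+K[1])/2))
```

```text
lid [[628.2, 47.2, 52.0], [613.0, -150.8, 52.0], [497.9, -140.9, 52.0], [512.6, 53.7, 52.0]] ctr [562.9 -47.7  52. ] [np.float64(115.8), np.float64(198.6), np.float64(115.5), np.float64(195.2)]
yaw from rear -4.38693799883885
yaw from front -4.307651743712394
rect ((42.27762985229492, 28.50204849243164), (60.68559646606445, 35.532283782958984), 4.23639440536499)
[[509.3, 55.3, 52.0], [628.4, 48.1, 52.0], [611.5, -151.6, 52.0], [493.1, -141.6, 52.0]] [560.6 -47.5  52. ]
handle x range 456.66080702053546 483.7170372742116 y -166.9135566465519 12.310150107056387
handle bar ends [[467.0, 6.9, 46.0], [459.7, -93.9, 46.0]]
[101] [[23.0990099  18.47524752]]
key a,b,tip,junction [[492.3, 368.9, 7.0], [519.8, 328.9, 7.0], [448.8, 308.6, 7.0], [507.1, 349.2, 7.0]] 48.590784241113575 70.04038124562616
```

```bash
cat >> h.py <<'E'
def go(p,yaw=None):
    "print tool shift to world TCP p and turn (deg) to yaw deg"
    s=read_state(); from scipy.spatial.transform import Rotation as R
    M=R.from_euler('xyz',s['tool_rot']).as_matrix()
    d=M.T@(np.array(p,float)-s['eef_pos']); y=np.degrees(s['tool_rot'][2])
    t=None if yaw is None else (y-yaw+180)%360-180
    return d.round(1),t
C=np.array([562,-47.6]); A=np.radians(-4.35); X=np.array([np.cos(A),np.sin(A)]); Y=np.array([-np.sin(A),np.cos(A)])
H=C+57.5*X
def handle(th):
    f=np.pi-np.arctan2(8,155)-th; r=np.hypot(155,8); p=H+X*r*np.cos(f); return np.r_[p,35+r*np.sin(f)]
def wrench():
    s=read_state(); print('t',round(s['clock'],2),'p',np.round(s['eef_pos'],1),'rot',np.degrees(s['tool_rot']).round(1),'F',np.round(s['force'],1),'w',round(s['width'],1),'q',np.round(s['qpos'],2))
E
python3 - <<'E'
from h import *
print(handle(0)); print(go([464.3,-41.5,300],85.65)); wrench()
E
```

```text
[464.78086605 -40.20473163  43.        ]
(array([ 443.2, -505.2,  104.8]), np.float64(-72.71435029490054))
t 0.1 p [ 145.5 -633.2  403.9] rot [-179.9    0.    12.9] F [-0.8  0.   0.1] w 86.0 q [ 1.28  0.63  0.04  1.52 -0.03  1.   -0.02]
```

```bash
python3 -m jog '[20,-23,0,-4,85, 45,-51,0,-8,60, 70,-80,0,-12,40, 95,-108,0,-16,34, 120,-137,5,-20,34, 145,-165,10,-24,34, 170,-194,15,-28,34, 195,-222,20,-32,34, 220,-251,25,-36,34, 245,-279,30,-40,34, 270,-308,40,-44,34, 295,-336,50,-48,34, 320,-365,60,-52,34, 345,-393,70,-57,34, 370,-422,80,-61,34, 395,-450,90,-65,34, 420,-479,98,-69,34, 435,-496,105,-72,34, 443,-505,105,-72.7,34, 443,-505,105,-72.7,34]'
python3 - <<'E'
from h import *
im,d=snap('top','t1'); im2,_=snap('side','s1'); 
a=cv2.resize(im[190:290,250:370],None,fx=3.3,fy=3.3);b=cv2.resize(im2[160:320,230:400],None,fx=2.3,fy=2.3)
c=np.zeros((380,800,3),np.uint8);c[:a.shape[0],:a.shape[1]]=a;c[:b.shape[0],400:400+b.shape[1]]=b;cv2.imwrite('pics/z1.png',c)
wrench();print(go([464.3,-41.5,198],85.65))
E
```

```text
clock: 1.77
eef_pos: [465.2, -39.8, 299.5]
tool_rot: [3.141, -0.001, 1.499]
force: [0.2, -0.6, 0.4]
width: 33.7
t 1.87 p [463.7 -43.3 299.8] rot [-1.799e+02  1.000e-01  8.550e+01] F [-1.  -1.2  0.3] w 33.9 q [ 0.22  0.55 -0.26  2.11  0.29  0.51 -0.34]
(array([  1.9,   0.6, 101.8]), np.float64(-0.1280573334782389))
```

View pics/z1.png

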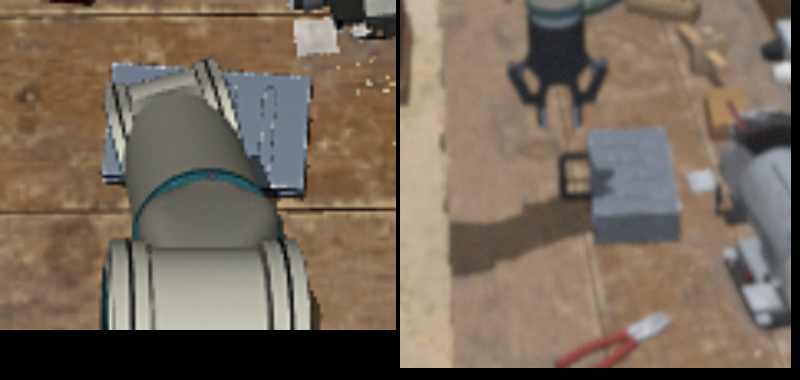

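The side view shows the open fingers at about (570,115) in the crop, hanging above the handle at (575,175), well lined up. I'll descend and pinch.

```bash
python3 -m jog '[0,0,12,0,34, 0,0,25,0,34, 0,0,38,0,34, 1,0,50,0,34, 1,0,62,0,34, 1,0,74,0,34, 1,0,85,0,34, 1,0,94,0,34, 1,0,100,0,34, 1,0,101,0,34, 1,0,101,0,34, 1,0,101,0,20, 1,0,101,0,8, 1,0,101,0,8, 1,0,101,0,8, 1,0,101,0,8]'
python3 - <<'E'
from h import *
im2,_=snap('side','s2'); cv2.imwrite('pics/z2.png',cv2.resize(im2[160:320,230:400],None,fx=3.5,fy=3.5)); wrench()
E
```

```text
clock: 3.2
eef_pos: [464.6, -41.3, 199.3]
tool_rot: [3.14, 0.0, 1.494]
force: [-0.0, -1.1, 6.3]
width: 9.8
t 3.25 p [464.6 -41.3 199.3] rot [179.9   0.   85.6] F [-0.6  0.1  6.6] w 9.8 q [ 0.13  0.75 -0.14  2.17  0.4   0.25 -0.44]
```

View pics/z2.png

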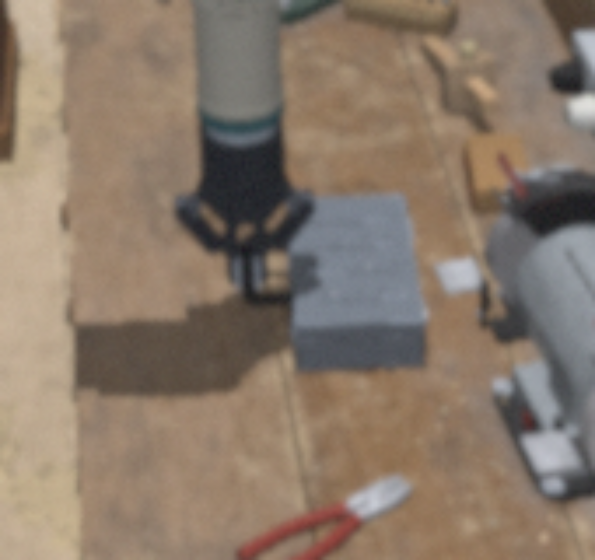

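```bash
python3 - <<'E'
import numpy as np
r=np.hypot(155,8);f0=np.pi-np.arctan2(8,155)
for t in np.arange(0,1.86,.1): print(round(t,2),round(155+r*np.cos(f0-t),1),round(-(r*np.sin(f0-t)-8),1))
E
python3 -m jog '[0,0,0,0,0, 0,0,0,0,0, 0,0,0,0,0]'
```

```text
0.0 0.0 -0.0
0.1 1.6 -15.4
0.2 4.7 -30.6
0.3 9.3 -45.4
0.4 15.4 -59.7
0.5 22.8 -73.3
0.6 31.6 -86.1
0.7 41.6 -98.0
0.8 52.7 -108.8
0.9 64.9 -118.4
1.0 78.0 -126.8
1.1 91.8 -133.8
1.2 106.3 -139.4
1.3 121.2 -143.5
1.4 136.5 -146.1
1.5 152.0 -147.2
1.6 167.5 -146.7
1.7 182.9 -144.7
1.8 198.0 -141.1
clock: 3.5
eef_pos: [464.6, -41.3, 199.3]
tool_rot: [3.14, 0.0, 1.494]
force: [-0.7, -1.4, 5.4]
width: 10.1
```

```bash
python3 -m jog '[0,0,-5,0,0, 0,1.6,-15.4,0,0, 0,4.7,-30.6,0,0, 0,9.3,-45.4,0,0, 0,15.4,-59.7,0,0, 0,22.8,-73.3,0,0, 0,22.8,-73.3,0,0, 0,22.8,-73.3,0,0]'
python3 - <<'E'
from h import *
im2,_=snap('side','s3'); cv2.imwrite('pics/z3.png',cv2.resize(im2[120:320,230:430],None,fx=3,fy=3)); wrench()
E
```

```text
clock: 4.17
eef_pos: [486.0, -43.0, 272.5]
tool_rot: [-3.14, 0.001, 1.494]
force: [-3.8, -0.4, 2.3]
width: 9.8
t 4.22 p [485.9 -43.  272.1] rot [-179.9    0.    85.6] F [-4.4 -0.1  3.2] w 9.8 q [ 0.21  0.62 -0.26  2.08  0.33  0.48 -0.38]
```

View pics/z3.png

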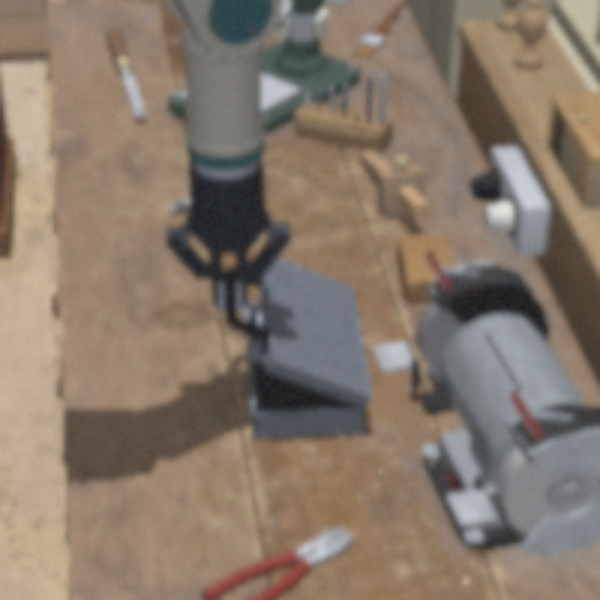

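The lid is opening with the handle held and the forces are small. I'll continue along the arc.

```bash
python3 -m jog '[0,8.8,-12.8,0,0, 0,18.8,-24.7,0,0, 0,29.9,-35.5,0,0, 0,42.1,-45.1,0,0, 0,55.2,-53.5,0,0, 0,69,-60.5,0,0, 0,83.5,-66.1,0,0, 0,98.4,-70.2,0,0, 0,113.7,-72.8,0,0, 0,129.2,-73.9,0,0, 0,144.7,-73.4,0,0, 0,160,-71.4,0,0, 0,168,-70,0,0, 0,168,-70,0,0, 0,168,-70,0,0]'
python3 - <<'E'
from h import *
im2,_=snap('side','s4'); cv2.imwrite('pics/z4.png',cv2.resize(im2[120:320,230:430],None,fx=3,fy=3)); wrench();print(handle(1.75))
E
```

```text
clock: 5.47
eef_pos: [655.0, -56.7, 341.8]
tool_rot: [3.14, 0.002, 1.494]
force: [0.6, -3.8, 2.7]
width: 9.9
t 5.52 p [654.6 -56.6 342. ] rot [1.799e+02 1.000e-01 8.560e+01] F [ 1.  -4.4  3.1] w 10.0 q [ 0.23  0.72 -0.32  1.55  0.27  0.91 -0.26]
[654.73212312 -54.65395028 186.09185332]
```

View pics/z4.png

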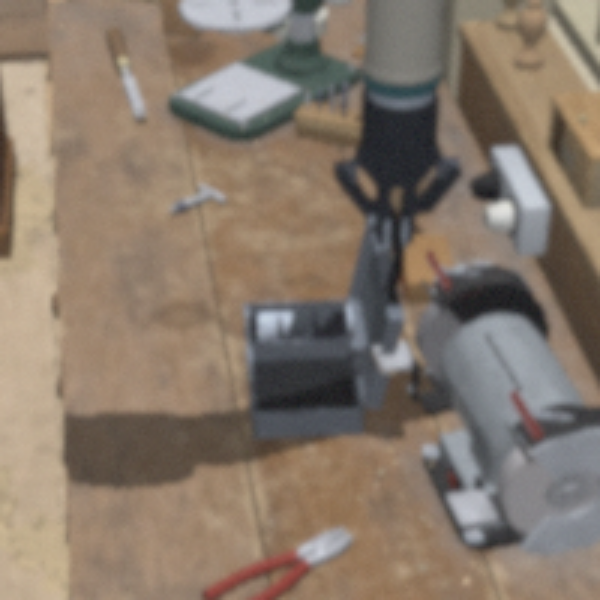

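The lid is up, leaning slightly back at about (375,300) in the crop. The empty compartment is visible on the near side at (300,370). I'll release and raise the hand, then check the pocket, lid and key.

```bash
python3 -m jog '[0,0,0,0,25, 0,0,0,0,34, 0,0,0,0,34, 0,0,0,0,34, 0,0,-15,0,34, 0,0,-35,0,34, 0,0,-60,0,40, 0,0,-70,0,40]'
python3 - <<'E'
from h import *
im2,_=snap('side','s5'); cv2.imwrite('pics/z5.png',cv2.resize(im2[120:320,230:430],None,fx=3,fy=3)); wrench()
print(go([483.9,333.5,280],34.9))
E
```

```text
clock: 6.18
eef_pos: [655.2, -55.0, 415.1]
tool_rot: [3.137, -0.001, 1.495]
force: [0.6, 1.0, 0.0]
width: 40.4
t 6.23 p [655.5 -55.  416.1] rot [179.6  -0.   85.7] F [1.  0.5 2.3] w 40.2 q [ 0.24  0.65 -0.34  1.48  0.23  1.05 -0.23]
(array([ 374.3, -201.4,  135.1]), np.float64(50.75852877444106))
```

View pics/z5.png

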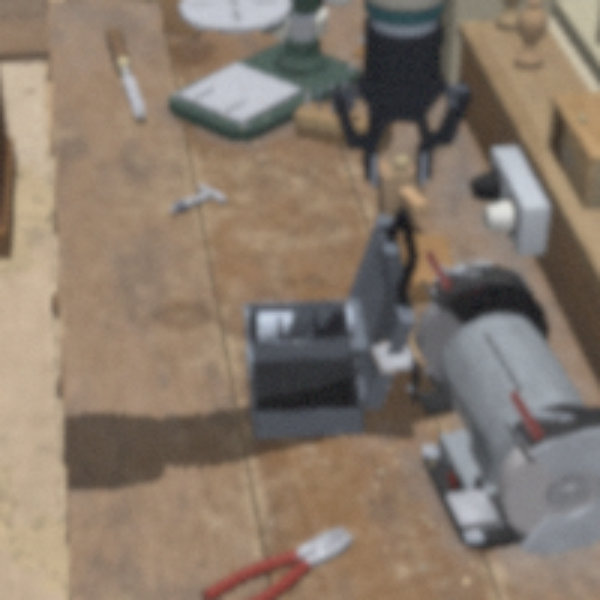

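```bash
python3 -m jog '[15,-8,0,2,40, 40,-21,0,5,40, 65,-35,0,8,40, 90,-48,0,12,40, 115,-62,0,15,40, 140,-75,10,18,40, 165,-89,20,22,40, 190,-102,35,25,40, 215,-116,50,29,40, 240,-129,65,32,40, 265,-143,80,36,40, 290,-156,95,39,40, 315,-170,110,43,40, 340,-183,122,46,40, 360,-194,132,49,40, 374,-201,135,50.8,40, 374,-201,135,50.8,40, 374,-201,135,50.8,40]'
python3 - <<'E'
from h import *
im2,_=snap('side','s6'); cv2.imwrite('pics/z6.png',cv2.resize(im2[120:240,230:390],None,fx=5,fy=5)); wrench()
print(go([483.9,333.5,175],34.9))
a,d=snap('top','t6');cv2.imwrite('pics/z6t.png',cv2.resize(a[180:290,160:360],None,fx=4,fy=4));
E
```

```text
clock: 7.73
eef_pos: [481.6, 333.1, 276.0]
tool_rot: [3.141, 0.002, 0.611]
force: [0.8, -1.3, -0.3]
width: 39.8
t 7.78 p [482.6 331.8 276.5] rot [1.799e+02 1.000e-01 3.490e+01] F [ 1.1 -0.8  0.7] w 40.0 q [-0.61  0.7  -0.06  1.81  0.06  0.63 -1.67]
(array([  2.2,  -0.8, 101.5]), np.float64(-0.01908482562248537))
```

View pics/z6.png

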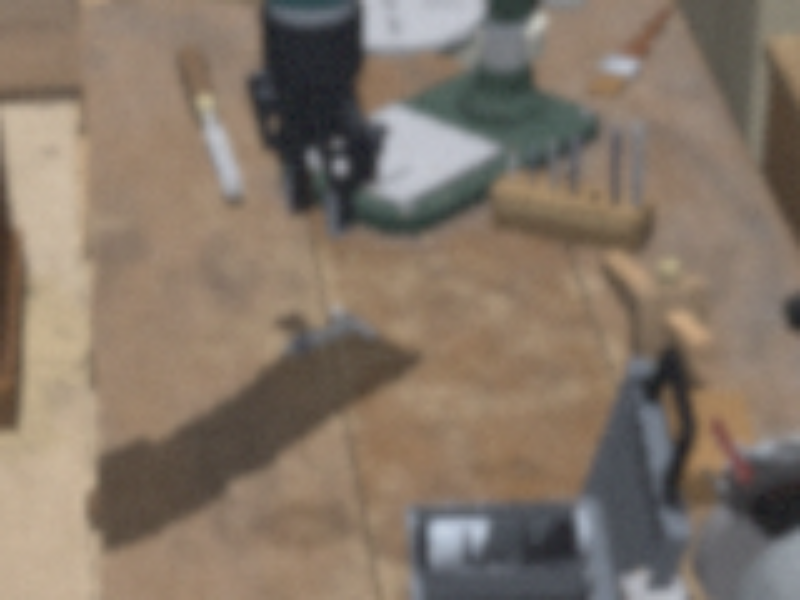

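View pics/z6t.png

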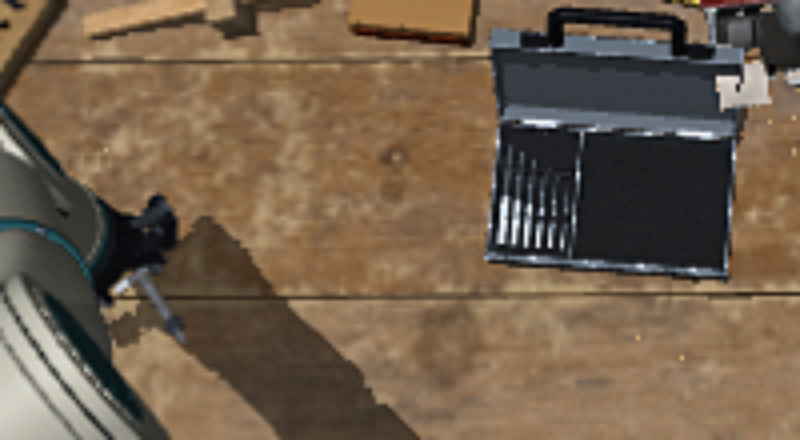

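The side view shows the hand above the key at (330,330) in the crop, with the lid leaning back and holding. The top view shows the lid open, the compartment at (580..733, 140..272) and the handle at (617,20). I'll cross-check the key and pocket positions.

Run:
```python
from h import *
im=cv2.imread('pics/side0.png'); cv2.imwrite('pics/z7.png',cv2.resize(im[170:205,275:325],None,fx=12,fy=12,interpolation=cv2.INTER_CUBIC))
f=lambda u,v:[(u+.5)/4-.5+160,(v+.5)/4-.5+180]
# compartment opening: rim at front outer corner & rear hinge
P=onplane('top',[f(573,255),f(728,276),f(738,140),f(580,125)],32);print('pocket rim',P.round(1).tolist(),P.mean(0).round(1),'model',(C-34*Y).round(1))
print('handle now',onplane('top',[f(560,15),f(680,22)],182).round(1).tolist(),handle(1.85).round(1))
```

```text
pocket rim [[514.6, -15.8, 32.0], [496.0, -143.4, 32.0], [611.0, -153.0, 32.0], [625.0, -21.3, 32.0]] [561.7 -83.4  32. ] model [559.4 -81.5]
handle now [[673.5, -13.5, 182.0], [667.1, -105.4, 182.0]] [669.6 -55.8 181.8]
```

View pics/z7.png

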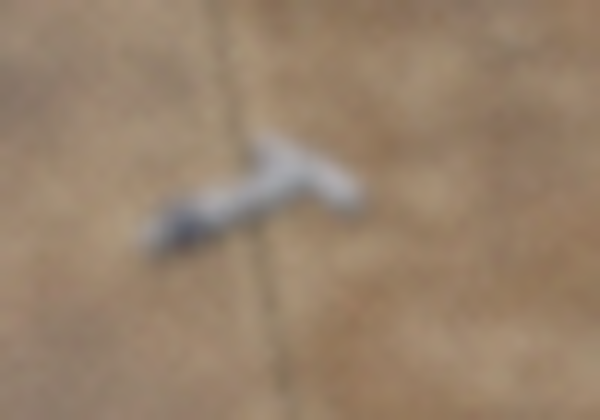

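Run:
```python
from h import *
f=lambda u,v:[(u+.5)/12-.5+275,(v+.5)/12-.5+170]
K=onplane('side',[f(258,135),f(366,207),f(140,245)],7);m=(K[0]+K[1])/2;print(K.round(1),'mid',m, np.linalg.norm(K[0]-K[1]),np.linalg.norm(m-K[2]),'ang',np.degrees(np.arctan2(*(m-K[2])[1::-1])))
```

```text
[[492.2 380.8   7. ]
 [522.2 330.    7. ]
 [448.1 317.5   7. ]] mid [507.18024037 355.40474658   7.        ] 59.000249909080416 70.1699498327141 ang 32.70903810708319
```

```bash
python3 -m jog '[3,-1,10,0,40, 3,-1,25,0,40, 3,-1,40,0,40, 3,-1,55,0,40, 3,-1,70,0,40, 3,-1,82,0,40, 3,-1,91,0,40, 3,-1,97,0,40, 3,-1,98,0,40, 3,-1,98,0,40, 3,-1,98,0,40]'
python3 - <<'E'
from h import *
for _ in range(3):
    im2,_x=snap('side','s8');wrench()
cv2.imwrite('pics/z8.png',cv2.resize(im2[150:220,250:340],None,fx=7,fy=7));
E
```

```text
clock: 8.75
eef_pos: [484.8, 335.2, 179.5]
tool_rot: [3.142, -0.001, 0.608]
force: [-0.6, -0.1, 0.4]
width: 40.0
t 8.8 p [484.8 335.3 179.7] rot [-1.80e+02 -1.00e-01  3.48e+01] F [ 0.6 -0.1  0.1] w 39.7 q [-0.63  0.86 -0.04  1.83  0.08  0.45 -1.69]
t 8.85 p [484.8 335.3 179.8] rot [-1.80e+02 -1.00e-01  3.48e+01] F [ 0.4  0.1 -0.1] w 40.2 q [-0.63  0.86 -0.04  1.83  0.08  0.45 -1.69]
t 8.9 p [484.8 335.3 179.8] rot [-1.80e+02 -1.00e-01  3.48e+01] F [ 0.7  0.2 -0.6] w 39.8 q [-0.63  0.86 -0.04  1.83  0.08  0.45 -1.69]
```

View pics/z8.png

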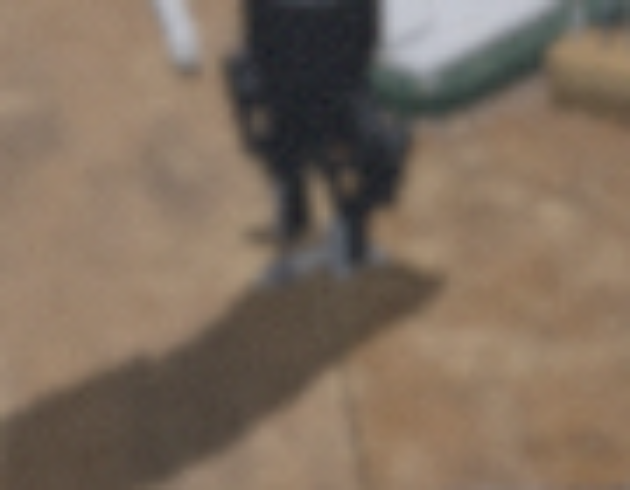

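The fingers straddle the shaft, with collar and tip at (275,268) and the crossbar at (365,255) in the crop. I'll go 4 mm lower and close.

```bash
python3 -m jog '[0,0,4,0,40, 0,0,4,0,30, 0,0,4,0,20, 0,0,4,0,10, 0,0,4,0,0, 0,0,4,0,0, 0,0,4,0,0, 0,0,4,0,0, 0,0,4,0,0]'; python3 -c "
from h import *
wrench()"
```

```text
clock: 9.65
eef_pos: [484.5, 335.1, 175.1]
tool_rot: [-3.142, -0.0, 0.608]
force: [-1.2, -1.0, 2.3]
width: 7.3
t 9.65 p [484.5 335.1 175.1] rot [-180.    -0.    34.8] F [-1.2 -1.   2.3] w 7.3 q [-0.63  0.87 -0.04  1.84  0.08  0.44 -1.69]
```

```bash
python3 -m jog '[0,0,-5,0,0, 0,0,-15,0,0, 0,0,-30,0,0, 0,0,-50,0,0, 0,0,-70,0,0, 0,0,-90,0,0, 0,0,-100,0,0, 0,0,-100,0,0]'
python3 - <<'E'
from h import *
im2,_x=snap('side','s9');wrench()
cv2.imwrite('pics/z9.png',cv2.resize(im2[120:220,250:350],None,fx=6,fy=6)); 
P=np.r_[C-34*Y,230]; print(P)
for y in (-4.35,85.65,175.65): print(y,go(P,y))
E
```

```text
clock: 10.32
eef_pos: [485.4, 335.6, 277.9]
tool_rot: [-3.141, -0.005, 0.608]
force: [0.7, 0.3, -1.1]
width: 7.2
t 10.37 p [484.9 335.2 276.3] rot [-180.    -0.2   34.8] F [ 0.2  0.6 -0.1] w 7.3 q [-0.62  0.71 -0.06  1.8   0.06  0.63 -1.67]
[559.42113718 -81.50205697 230.        ]
-4.35 (array([-176.9,  384.7,   45.8]), np.float64(39.17675324497688))
85.65 (array([-176.9,  384.7,   45.8]), np.float64(-50.82324675502312))
175.65 (array([-176.9,  384.7,   45.8]), np.float64(-140.82324675502312))
```

View pics/z9.png

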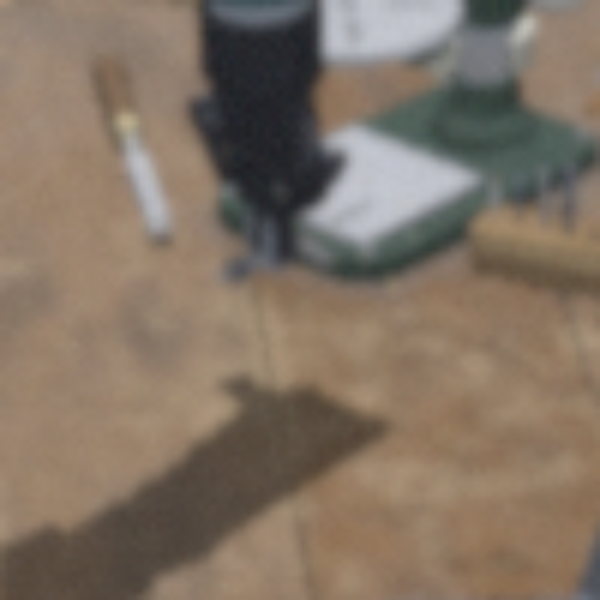

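The key came up with the hand (tip at (235,270), with a matching shadow) and the width reads 7.3. I'll carry it over the compartment.

```bash
python3 -m jog '[-7,15,0,-2,0, -17,37,0,-5,0, -28,61,0,-8,0, -39,85,0,-11,0, -50,109,0,-14,0, -61,133,0,-17,0, -72,157,0,-21,0, -83,181,0,-24,0, -94,205,0,-27,0, -105,229,0,-30,0, -116,253,0,-34,0, -127,277,0,-37,0, -138,301,0,-40,0, -149,325,0,-43,0, -160,349,0,-46,0, -168,367,0,-49,0, -173,380,0,-50.8,0, -175,382,0,-50.8,0, -175,382,0,-50.8,0, -175,382,0,-50.8,0]'
python3 - <<'E'
from h import *
im2,_x=snap('side','s10');wrench()
cv2.imwrite('pics/z10.png',cv2.resize(im2[120:300,260:420],None,fx=3.3,fy=3.3)); 
a,_=snap('top','t10');cv2.imwrite('pics/z10t.png',cv2.resize(a[190:270,270:350],None,fx=6,fy=6))
P=np.r_[C-29*Y,180]; print(P,go(P,85.65))
E
```

```text
clock: 12.03
eef_pos: [558.6, -77.4, 274.3]
tool_rot: [-3.14, -0.001, 1.495]
force: [0.4, 0.3, 0.2]
width: 6.8
t 12.08 p [558.7 -76.8 274.6] rot [-1.799e+02 -1.000e-01  8.570e+01] F [ 0.7 -0.1 -0.6] w 7.1 q [ 0.33  0.71 -0.39  1.87  0.42  0.65 -0.38]
[559.80038172 -76.51646035 180.        ] (array([ 0.1,  1. , 94.8]), np.float64(0.09764722733478948))
```

View pics/z10.png

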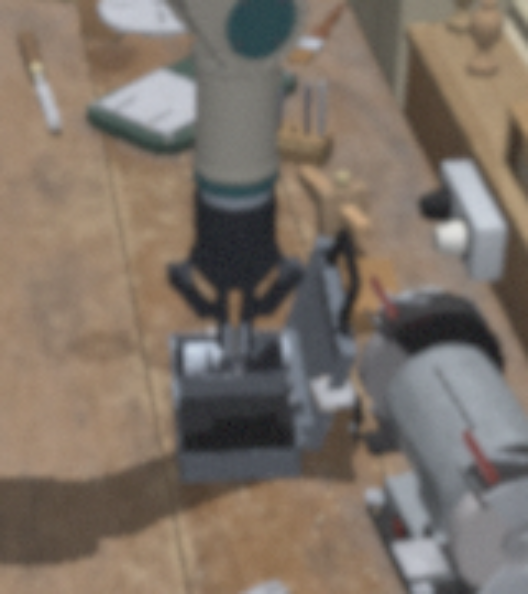

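View pics/z10t.png

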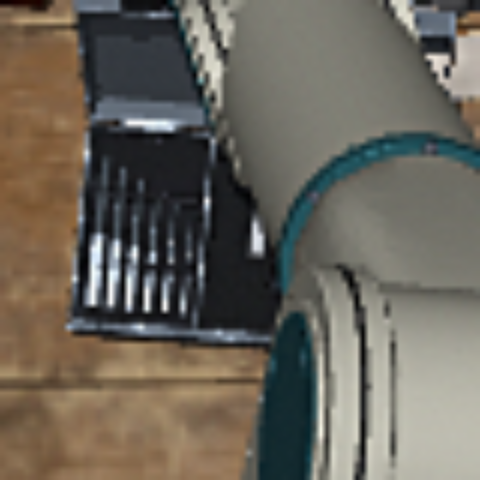

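The side view shows the key between the fingers over the case, and the top view shows the crossbar end at (257,235), clear of the divider at (210,235). I'll shift 8 mm to the front to keep the finger linkage off the lid, then descend in steps.

```bash
python3 -m jog '[0,-7,5,0,0, 0,-7,15,0,0, 0,-7,27,0,0, 0,-7,39,0,0, 0,-7,50,0,0, 0,-7,60,0,0, 0,-7,68,0,0, 0,-7,74,0,0, 0,-7,80,0,0, 0,-7,85,0,0, 0,-7,85,0,0]'
python3 - <<'E'
from h import *
im2,_x=snap('side','s11');wrench()
cv2.imwrite('pics/z11.png',cv2.resize(im2[180:280,280:380],None,fx=6,fy=6));
E
```

```text
clock: 13.05
eef_pos: [551.9, -77.9, 189.2]
tool_rot: [-3.14, 0.0, 1.495]
force: [-0.8, -0.0, -1.7]
width: 7.2
t 13.1 p [552.  -77.9 189.7] rot [-180.     0.    85.6] F [ 0.9  0.1 -0.8] w 7.2 q [ 0.28  0.83 -0.29  1.92  0.5   0.46 -0.45]
```

View pics/z11.png

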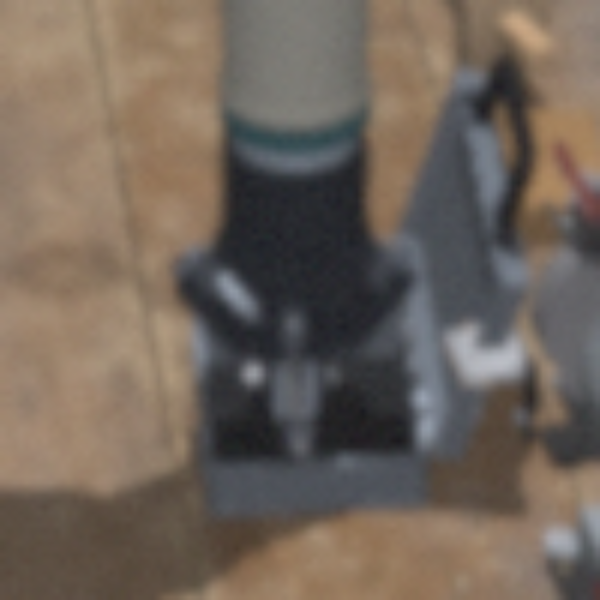

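The key is inside the compartment with its tip at (300,440) in the crop and no contact force. I'll lower the last 9 mm.

```bash
python3 -m jog '[0,0,4,0,0, 0,0,7,0,0, 0,0,9,0,0, 0,0,9.5,0,0, 0,0,9.5,0,0]'
```

```text
clock: 13.52
eef_pos: [552.1, -77.9, 180.5]
tool_rot: [-3.141, 0.0, 1.495]
force: [0.1, 0.1, 0.3]
width: 7.3
```

```bash
python3 -m jog '[0,0,1,0,0, 0,0,1,0,0, 0,0,1,0,10, 0,0,1,0,16, 0,0,0,0,22, 0,0,0,0,24, 0,0,0,0,24, 0,0,-6,0,24, 0,0,-16,0,24, 0,0,-30,0,24, 0,0,-50,0,24, 0,0,-75,0,24, 0,0,-105,0,24, 0,0,-135,0,24, 0,0,-165,0,30, 0,0,-190,0,34, 0,0,-210,0,34, 0,0,-220,0,34, 0,0,-220,0,34]'
python3 - <<'E'
from h import *
im2,_x=snap('side','s12');wrench()
b=cv2.resize(im2[190:290,280:380],None,fx=4,fy=4)
a,_=snap('top','t12');a=cv2.resize(a[180:270,270:360],None,fx=4.4,fy=4.4)
c=np.zeros((400,800,3),np.uint8);c[:396,:396]=a;c[:,400:]=b;cv2.imwrite('pics/z12.png',c)
P=handle(1.85);P[2]+=155; print(P,go(P,85.65))
E
```

```text
clock: 15.1
eef_pos: [552.6, -77.8, 403.4]
tool_rot: [3.136, 0.0, 1.494]
force: [0.8, -0.2, -0.3]
width: 34.2
t 15.15 p [552.  -78.  401.5] rot [179.9   0.   85.6] F [-0.1  0.3 -0.3] w 33.8 q [ 0.41  0.53 -0.48  1.77  0.31  0.9  -0.28]
[669.59584551 -55.78460442 336.79293449] (array([ 31.2, 115.9,  63.4]), np.float64(-0.020441702527193684))
```

View pics/z12.png

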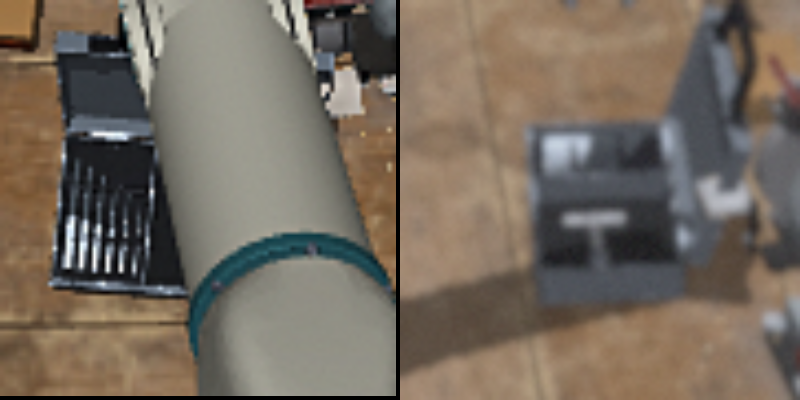

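The side view shows the key flat in the compartment, crossbar at (595,218) and shaft running down to (598,262). Now I'll move to the handle on the open lid.

```bash
python3 -m jog '[4,15,0,0,34, 9,35,0,0,34, 15,55,0,0,34, 20,75,0,0,34, 25,95,0,0,34, 28,108,0,0,34, 29,115,0,0,34, 29,116,0,0,34, 29,116,0,0,34]'
python3 - <<'E'
from h import *
im2,_x=snap('side','s13');wrench()
cv2.imwrite('pics/z13.png',cv2.resize(im2[140:260,300:420],None,fx=5,fy=5))
P=handle(1.85);P[2]+=155; print(P,go(P,85.65))
E
```

```text
clock: 15.95
eef_pos: [669.5, -57.9, 399.0]
tool_rot: [-3.139, 0.0, 1.495]
force: [0.2, 0.3, -0.0]
width: 34.3
t 16.0 p [669.2 -58.  399.4] rot [-179.9    0.    85.6] F [ 0.2 -0.6  0.8] w 33.8 q [ 0.3   0.7  -0.46  1.44  0.33  1.07 -0.3 ]
[669.59584551 -55.78460442 336.79293449] (array([ 2.3,  0.4, 62.6]), np.float64(-0.013380057735901119))
```

View pics/z13.png

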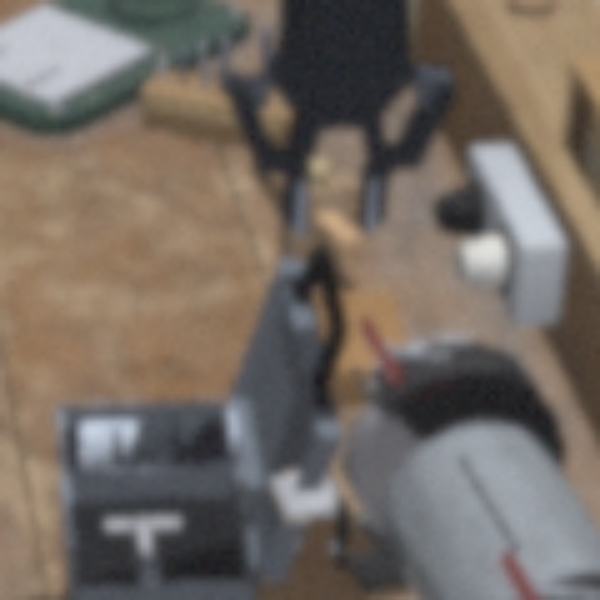

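The fingers straddle the bar (fingers at about x=300 and 370, bar at 325). I'll descend and pinch.

```bash
python3 -m jog '[0,0,10,0,34, 0,0,22,0,34, 0,0,34,0,34, 0,0,45,0,34, 0,0,54,0,34, 0,0,60,0,34, 0,0,62,0,34, 0,0,62,0,34, 0,0,62,0,20, 0,0,62,0,8, 0,0,62,0,0, 0,0,62,0,0, 0,0,62,0,0]'
python3 - <<'E'
from h import *
im2,_x=snap('side','s14');wrench()
cv2.imwrite('pics/z14.png',cv2.resize(im2[140:260,300:420],None,fx=4,fy=4))
r=np.hypot(155,8);f0=np.pi-np.arctan2(8,155); q=lambda t:np.array([r*np.cos(f0-t),-r*np.sin(f0-t)])
for t in np.arange(1.75,-.01,-.1): print(round(t,2),(q(t)-q(1.85)).round(1))
print((q(0)-q(1.85)).round(1))
E
```

```text
clock: 17.08
eef_pos: [669.7, -57.7, 339.3]
tool_rot: [-3.141, 0.0, 1.495]
force: [-3.8, 0.2, 5.0]
width: 10.2
t 17.13 p [669.7 -57.6 339.2] rot [-180.     0.    85.6] F [-4.   0.2  6.2] w 9.9 q [ 0.29  0.76 -0.43  1.5   0.36  0.96 -0.33]
1.75 [-14.9  -4.3]
1.65 [-30.2  -7.1]
1.55 [-45.6  -8.3]
1.45 [-61.1  -8. ]
1.35 [-76.5  -6.2]
1.25 [-91.7  -2.8]
1.15 [-106.4    2. ]
1.05 [-120.6    8.4]
0.95 [-134.1   16.1]
0.85 [-146.7   25.1]
0.75 [-158.4   35.3]
0.65 [-169.    46.6]
0.55 [-178.4   59. ]
0.45 [-186.5   72.2]
0.35 [-193.3   86.1]
0.25 [-198.6  100.7]
0.15 [-202.5  115.7]
0.05 [-204.8  131.1]
[-205.4  138.8]
```

View pics/z14.png

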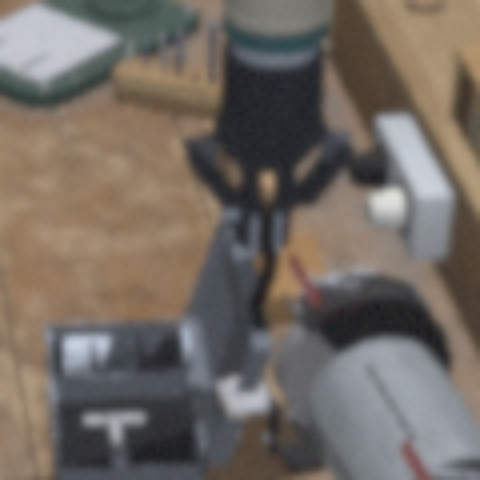

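The bar is gripped (width 10, as before). I'll swing the lid down to about 0.25 rad.

```bash
python3 -m jog '[0,-7,-2,0,0, 0,-15,-4,0,0, 0,-30,-7,0,0, 0,-45.6,-8,0,0, 0,-61,-8,0,0, 0,-76.5,-6,0,0, 0,-91.7,-3,0,0, 0,-106.4,2,0,0, 0,-120.6,8.4,0,0, 0,-134,16,0,0, 0,-146.7,25,0,0, 0,-158.4,35.3,0,0, 0,-169,46.6,0,0, 0,-178.4,59,0,0, 0,-186.5,72,0,0, 0,-193.3,86,0,0, 0,-198.6,100.7,0,0, 0,-198.6,100.7,0,0, 0,-198.6,100.7,0,0]'
python3 - <<'E'
from h import *
im2,_x=snap('side','s15');wrench()
cv2.imwrite('pics/z15.png',cv2.resize(im2[160:290,270:400],None,fx=4,fy=4))
E
```

```text
clock: 18.72
eef_pos: [471.9, -42.0, 237.8]
tool_rot: [-3.141, -0.001, 1.496]
force: [0.2, 2.5, -0.8]
width: 9.4
t 18.77 p [471.9 -42.  238.2] rot [-1.80e+02 -1.00e-01  8.57e+01] F [-0.1  2.9 -1.4] w 9.8 q [ 0.24  0.68 -0.3   2.13  0.5   0.4  -0.55]
```

View pics/z15.png

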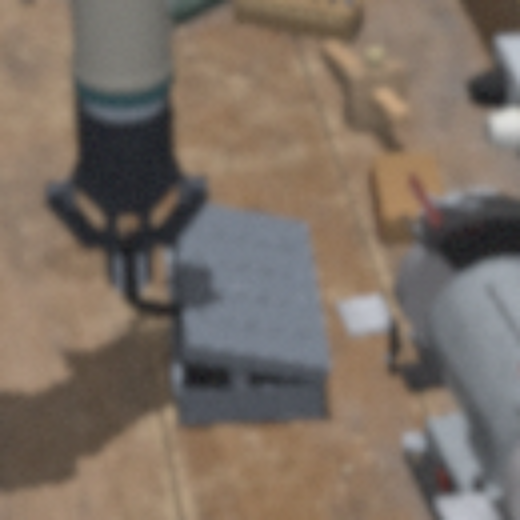

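The lid is nearly shut. I'll finish slowly, watching joint 6, which gets near its range limit here.

```bash
python3 -m jog '[0,-2,6,0,0, 0,-3.5,13,0,0, 0,-5,20,0,0, 0,-6,26,0,0, 0,-6,26,0,0, 0,-6,26,0,0]'; python3 -c "
from h import *
wrench()"
```

```text
clock: 19.27
eef_pos: [466.1, -41.7, 211.6]
tool_rot: [3.142, -0.001, 1.495]
force: [-1.5, 5.5, 0.6]
width: 9.6
t 19.27 p [466.1 -41.7 211.6] rot [180.   -0.   85.7] F [-1.5  5.5  0.6] w 9.6 q [ 0.2   0.73 -0.25  2.16  0.54  0.32 -0.58]
```

```bash
python3 -m jog '[0,-0.5,4,0,0, 0,-1,8,0,0, 0,-1,10,0,0, 0,-1,12,0,0, 0,-1,12,0,0, 0,-1,12,0,0]'
python3 - <<'E'
from h import *
im2,_x=snap('side','s16');wrench()
cv2.imwrite('pics/z16.png',cv2.resize(im2[160:290,270:400],None,fx=4.5,fy=4.5))
E
```

```text
clock: 19.77
eef_pos: [464.9, -41.5, 199.7]
tool_rot: [-3.141, -0.001, 1.496]
force: [0.8, 5.0, -1.4]
width: 9.9
t 19.82 p [464.9 -41.5 199.8] rot [-1.80e+02 -1.00e-01  8.57e+01] F [-0.9  5.3 -1.9] w 10.1 q [ 0.18  0.75 -0.22  2.16  0.57  0.28 -0.61]
```

View pics/z16.png

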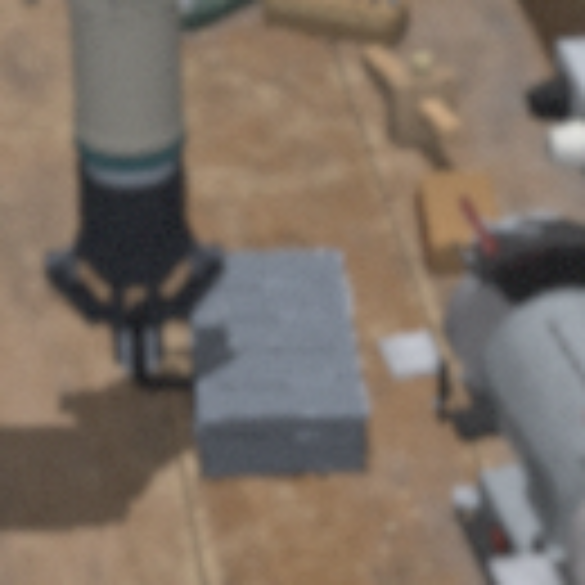

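The lid looks shut. I'll nudge 1 mm further, release, rise and check.

```bash
python3 -m jog '[0,0,1,0,0, 0,0,1,0,0, 0,0,1,0,12, 0,0,1,0,20, 0,0,1,0,30, 0,0,1,0,34, 0,0,1,0,34, 0,0,-6,0,34, 0,0,-16,0,34, 0,0,-30,0,34, 0,0,-50,0,34, 0,0,-75,0,34, 0,0,-100,0,34, 0,0,-120,0,34, 0,0,-130,0,34, 0,0,-130,0,34]'
python3 - <<'E'
from h import *
wrench(); print(go([300,-350,400]))
E
```

```text
clock: 21.15
eef_pos: [465.6, -42.4, 332.4]
tool_rot: [3.137, 0.0, 1.494]
force: [-0.3, 0.7, 0.2]
width: 33.8
t 21.15 p [465.6 -42.4 332.4] rot [179.7   0.   85.6] F [-0.3  0.7  0.2] w 33.8 q [ 0.36  0.52 -0.46  2.08  0.39  0.62 -0.45]
(array([-319.5, -141.2,  -68.1]), None)
```

```bash
python3 -m jog '[-15,-4,-10,0,34, -40,-11,-20,0,34, -65,-18,-30,0,34, -90,-25,-40,0,34, -115,-32,-50,0,34, -140,-39,-60,0,34, -165,-46,-70,0,34, -190,-53,-70,0,34, -215,-60,-70,0,34, -240,-67,-70,0,34, -265,-74,-70,0,34, -285,-79,-70,0,34, -295,-82,-70,0,34, -295,-82,-70,0,34]'
python3 - <<'E'
from h import *
im2,_x=snap('side','s17');wrench()
b=cv2.resize(im2[180:280,280:380],None,fx=4,fy=4)
a,d=snap('top','t17');
hs=lambda u,v: withdepth('top',[(u,v)],[d[v,u]]).round(1)
for uv in [(312,215),(312,225),(312,235),(290,235),(335,238),(311,254),(311,258)]: print(uv,hs(*uv), d[uv[1],uv[0]]-np.load('pics/top0.npy')[uv[1],uv[0]])
o=cv2.imread('pics/top0.png'); roi=np.s_[205:265,275:350]; print('diff',np.abs(a[roi].astype(int)-o[roi]).mean())
a=cv2.resize(a[190:290,270:370],None,fx=4,fy=4)
cv2.imwrite('pics/z17.png',np.hstack([a,b]))
# pliers + tape changes
t=cv2.imread('pics/top0.png'); c=cv2.imread('pics/t17.png')
for n,r in (('pl',np.s_[222:275,380:422]),('tape',np.s_[272:295,458:488])): print(n,np.abs(t[r].astype(int)-c[r]).mean())
E
```

```text
clock: 22.32
eef_pos: [359.4, -332.1, 399.0]
tool_rot: [-3.14, 0.0, 1.49]
force: [0.4, -0.9, -0.7]
width: 34.1
t 22.37 p [ 360.3 -330.3  399.2] rot [-1.799e+02 -1.000e-01  8.550e+01] F [0.6 0.3 0.2] w 34.4 q [ 1.05  0.45 -0.52  1.95  0.3   0.82  0.29]
(312, 215) [[604.4 -46.9  57. ]] -9.608276
(312, 225) [[572.6 -46.6  48.8]] -2.1135254
(312, 235) [[537.7 -46.8  55.7]] 0.13647461
(290, 235) [[540.6  25.9  44.1]] 2.7027588
(335, 238) [[ 528.3 -121.7   49.6]] -1.2780762
(311, 254) [[484.9 -41.2  -4.2]] -2.696289
(311, 258) [[463.1 -43.3  47.8]] 0.5891113
diff 1.8046666666666666
pl 10.784965558550464
tape 1.4739130434782608
```

View pics/z17.png

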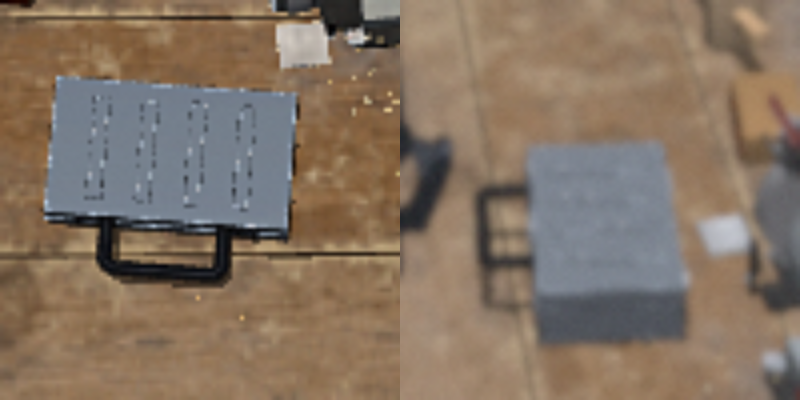

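View pics/t17.png

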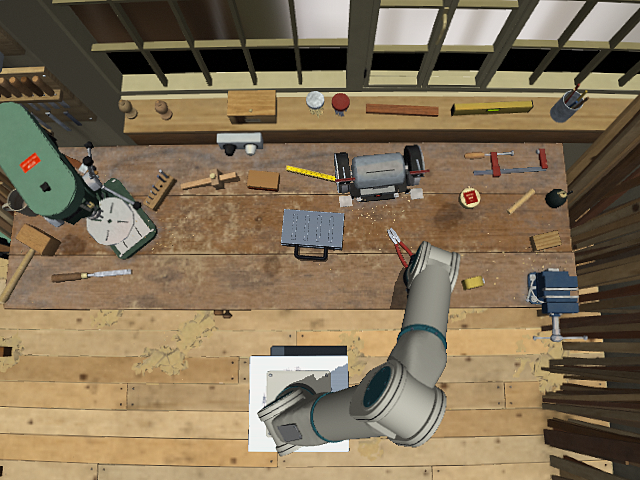

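The case looks as it did at the start, fully shut (case region differs by 1.8 grey levels), with the key gone from the bench. The handle bar is back at (311,258). The pliers and tape are in place; the pliers' difference comes from the arm covering part of them. The robot touches nothing, so I'm handing in.

```bash
python3 -c "
from cell import *
print(finish_job())"
```

```text
the job is handed in; nothing more can be done
None
```

The chuck key is in the empty compartment of the case, the lid is closed, and the job was handed in at about 22.4 s of the 72 s allowed. I swung the lid open by its front handle, laid the key in, then pinched the handle again and swung the lid shut.

**Key:** The side picture taken before closing showed it lying flat in the compartment, clear of the divider and walls. I could not see it once the lid was down.

**Lid:** The final pictures match the opening ones over the case, within 1.8 grey levels. The handle bar came back to the same pixel and depth, within 0.6 mm. Depth readings on the lid's top scattered by up to about 10 mm, so I relied on the picture match and the handle.

**Forces and joints:** The largest wrist force I saw was about 7 N. Joint 6 came close to its limit (0.25 against 0.23) while pinching the handle with the lid shut. I checked both only between moves.

**Pliers and tape measure:** The robot did not go near them. The tape's picture is unchanged. The pliers' region differed by 10.8 grey levels because the arm covered part of it in the last top view. Their visible part lies where it was.

**Disagreements:** The two cameras differed by about 6 mm on the key's y position, which the open fingers absorbed. Gripper widths read about 2 to 3 mm below the known thicknesses, for both the handle bar and the key shaft.

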